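# Load a plate coupon in the pinhole tester and open its shutter one stop

### The arm

A 7-joint arm with a two-finger parallel gripper is mounted at the origin on a cart in front of the work surface, level with it; the furniture and walls round the work are solid. World frame = base frame: x ahead of the robot, y to its left, z up, the work surface at z = 0. Lengths are in m, angles in rad, forces in N, time in s.
With the tool pointing down it reaches from about 0.4 to 0.85 m from the base axis. Payload 4.5 kg.
Tool frame: the origin (TCP) lies at the very end of the fingers, on their centre line; the grasp point (between the pads) lies 19 mm behind it (r.pinch_z is the distance from the TCP to the grasp point, in m); z points along the fingers, y is the line along which they close (so a half turn about z gives the same grasp; the last joint's range is limited). The gripper opens to 88 mm and grips with 3 to 60 N. Pads are 18 mm wide; open, the fingers measure 123 mm over their backs; the gripper's body (75 mm by 187 mm) begins 45 mm behind the grasp point.
Start: joints at [-1.137, 0.689, -0.195, 1.565, 0.157, 0.902, -0.215], TCP at [0.243, 0.576, 0.239] pointing down, gripper open.
Joint ranges: [-3.01, 3.01], [-0.46, 2.08], [-1.47, 1.51], [0.13, 2.56], [-1, 4.14], [0.04, 2.09], [-2.66, 2.66]. Speed limits (rad/s): [2.57, 2.57, 3.14, 3.14, 3.14, 3.14, 3.14].

### API

Orientations are given as a unit quaternion [x, y, z, w].
In Python, from plant import r, cams gives the robot as it stands.
- The arm moves only by the shell command python3 -m pendant 'ROWS' [FORCE]. ROWS is JSON, a list of rows, each a list of 3 entries, a list of its own where there are three numbers: the closure, from -1 (fully open) to 1 (shut), then the shift along the tool's x, y, z in mm, then the turn, a rotation vector about the tool's x, y, z in degrees. A call has 1 to 8 rows; each row shifts and turns the commanded pose from where the row before left it, along the tool's axes as they then stand; what a row does not reach is not made up. A row lasts 1/8 s, in which the tool goes at most 62.5 mm and 10.7 degrees, less where a joint would pass 70% of its speed; a pose out of reach is approached as far as the arm can. A call with a gripper value outside its range is refused whole. The fingers move at their own pace and stop on an object; FORCE is the grip in N (left out, the last holds). Time passes only in rows, so rows that do not move let the fingers close. It gives the time, the measured TCP pose, the force, the opening and the grip force at its end, in the units of the state.
- r.get_state(): the state, without advancing time (a new reading comes with each control period).
- cams.snapshot(name): name is "scene" or "side" or "wrist"; returns a dict with "img" (400x640x3 uint8, red, green, blue), "camera_matrix" (3x3 intrinsics, pixels), "camera_from_world" (4x4, takes a point from world to camera coordinates); the wrist camera has in their place "tool_from_camera" (4x4, takes a point from camera to tool coordinates, whose origin is the TCP and whose axes are the flange's). Camera axes: x right, y up, looking along -z (the intrinsics and any distortion apply to the point x, -y, -z); pixel columns grow to the right and rows downward; lengths in m; the calibration is good to about 2 mm. A picture is of the moment at which its call begins: read the wrist's pose just before it. There is no depth.
- r.finish_job(): hands the job in; it is judged then, once.
The state is a dict: "clock": time; "q": joint angles; "qd": joint speeds; "joint_torque": joint torques, N m; "tool_pos": TCP position; "eef_rot": TCP orientation; "contact_force": force on the tool from outside, world axes, zero at the start; "moment": the same for the moment, N m; "opening": opening from 0.0 (shut) to 1.0 (fully open); "finger_force": force on a finger pad.
Only numpy, scipy, OpenCV 4.12 (cv2) and the standard library are available. Lean on these libraries where they do the work, as an engineer would, in place of code of your own. Each camera call takes 0.05 s, during which the arm holds its last target. There are 200 camera calls.

### The job

Lift the spring clip of the light-leak tester so that it stays up, slide the dark plate coupon along the stage between the guide rails until it is home against the end stop (feel for it, do not ram it), and lower the clip onto the coupon. Then push the shutter tab in from its closed stop to the next click, the middle of its three stops and not beyond, leaving the coupon clipped and home against the stop. Keep the shutter closed until the coupon is clipped, and do not disturb the multimeter, the marker pen and the white tape reel.

Things in the scene. Friction and masses are not known exactly. Their poses are not given: they have to be found in the camera images.
- stage: The tester: a fixed grey and aluminium stage, flat top 30 mm above the worktop. Origin on the worktop; it spans x = -125 to +115, y = -55 to +55 mm of its own frame, z up. Loading apron: the bare top at x = -125 to -35 mm. The clip's two hinge cheeks stand at x = 95 mm, 62 mm above the worktop. The light port is an amber disc in the top at x = 18, y = 0.
- guide (a point): Point on the stage top midway between the mouths of the two straight guide rails (stage x = 12, y = 0 mm). The rails are 5 mm high, inner faces 24 mm either side of the middle line, and run from here 48 mm along the stage's +x. Flared lead-ins open toward the robot, to 34 mm either side at 38 mm before this point.
- clip_hinge (a point): Point on the clip's hinge axis (along the stage's y), at stage x = 95, y = 0 mm, 54 mm above the worktop.
- coupon: The plate coupon, a loose dark steel plate 68 (x) x 44 (y) x 8 (z) mm with fine channel lines on top, about 170 g, lying somewhat askew on the apron. Origin at the centre of its underside, z up. It is to be slid along the stage's +x (away from the robot); home, its origin is at 22 to 34 mm in stage x, its y within 2 mm of 0.
- stop_post: Blue block of the end stop on the stage, 10 x 26 x 12 mm, origin at its underside's centre. A white-tipped brass rod stands out toward stage -x, 5.5 mm above the stage top; how far is set differently each time: tip end 12 to 20 mm before the origin. The tip yields softly (under 0.5 N) for 4 mm, then is solid. Home: the coupon touches the tip. Over 20 N is ramming.
- clip (a joint): Angle of the spring clip (rad). 0 = closed and empty (pad 3 mm above the stage top), about 0.08 = closed on the coupon, 0.95 = fully up, where it stays. The spring is over-centre: below 0.35 rad it pulls shut, above it pulls open; moment at most 0.4 N m. Its pad presses the coupon at stage x of about 35 mm.
- clip_lever (a point): Centre of the red cross bar (39 mm long along the stage's y, 13 mm thick) on top of the clip's thumb lever, 66 mm from the hinge axis; about 116 mm above the worktop when closed. Pushing it along the stage's +x raises the clip, about 23 mm to pass the dead centre and the rest follows by itself.
- clip_lip (a point): Middle of the front edge of the clip's turned-up steel lip (24 mm wide in y, 3 mm thick), 79 mm from the hinge axis toward -x; about 51 mm above the worktop closed, 117 mm up when the clip is fully up. From there push it down and toward -x along its arc round the hinge (straight down it can jam by friction); past the dead centre it snaps shut.
- shutter (a joint): Travel of the shutter plate along the stage's +y (m). Its spring stops are at 0 (closed, at the start), 0.018 (middle, wanted) and 0.036 (last). Leaving a stop takes about 8 N; past half way it is drawn into the next stop.
- shutter_tab (a point): Middle of the outer face (facing the stage's -y) of the shutter's black upright tab: 30 mm wide in x, 10 mm thick, its top 50 mm above the worktop, the face's middle 38 mm above the worktop, on the stage's -y side. Push it toward the stage's +y.
- multimeter: Orange multimeter, 147 x 110 x 48 mm, lying left of the stage; bystander. Origin at the centre of its underside.
- marker: Black and white marker pen, 80 x 100 x 16 mm over all, lying to the right; bystander. Origin at the centre of its underside.
- white_reel: White reel of sealing tape, 48 mm across, 13 mm high, lying to the right; bystander. Origin at the centre of its underside.
Mind the look-alikes: they are no part of the job. Several things have the shape of the coupon; the one meant has the colours described above.

How it is judged:
On the way, in this order (a step that is already met when the one before it is completed fails the run):
1. the clip is up and stays up, the shutter still closed (value of joint clip above 0.8 rad and value of joint shutter between -0.004 and 0.005 m), for 0.2 s.
2. the coupon lies between the rails against the end stop, the clip up, the shutter closed (x of coupon in the frame of stage above 0.018 m and y of coupon in the frame of stage between -0.004 and 0.004 m and angle between the x axis of coupon and the x axis of stage, either way round below 0.1 rad and angle between coupon's own z axis and vertical below 0.06 rad and contact force between coupon and stop_post above 0.08 N and value of joint clip above 0.5 rad and value of joint shutter between -0.004 and 0.005 m), for 0.2 s.
3. the clip is down on the coupon, which is home, the shutter still closed (x of coupon in the frame of stage above 0.018 m and y of coupon in the frame of stage between -0.004 and 0.004 m and angle between the x axis of coupon and the x axis of stage, either way round below 0.1 rad and angle between coupon's own z axis and vertical below 0.06 rad and contact force between coupon and stop_post above 0.08 N and value of joint clip between 0.05 and 0.12 rad and value of joint shutter between -0.004 and 0.005 m), for 0.2 s.
At the end, for the whole second after the job is handed in: The coupon lies flat between the rails (within 4 mm of their middle line, square within 0.1 rad), at least 18 mm in x of the stage's frame, touching the end stop, with the clip down on it (clip angle 0.05 to 0.12 rad), and the shutter sits in its middle stop (15.5 to 20.5 mm); all at rest (x of coupon in the frame of stage above 0.018 m and y of coupon in the frame of stage between -0.004 and 0.004 m and angle between the x axis of coupon and the x axis of stage, either way round below 0.1 rad and angle between coupon's own z axis and vertical below 0.06 rad and contact force between coupon and stop_post above 0.08 N and value of joint clip between 0.05 and 0.12 rad and value of joint shutter between 0.0155 and 0.0205 m and linear speed of coupon below 0.01 m/s and velocity of joint clip below 0.05 rad/s).
It fails at once if the coupon is rammed against the end stop (over 20 N) (contact force between coupon and stop_post above 20 N).
It fails at once if the shutter runs past its middle stop (value of joint shutter above 0.027 m).
It fails at once if the multimeter, the marker pen or the white tape reel is moved more than 20 mm (distance of any of multimeter, marker, white_reel from where it was at the start of the episode above 0.02 m).
It also fails if it takes over 66 s, if anything falls off the work surface, if the arm or the gripper's body presses on something with over 40 N, if the wrist force passes 120 N, or if a joint passes its speed limit or range.

## Working session

There is one attempt and no reset: what is moved stays moved. The work goes in short steps, Python scripts to look and compute and a shell command to move; the robot and the scene stay as the last step left them, time stands still between calls to the robot, and variables do not carry over. Pictures are saved under pics/ and viewed, at most 10 in all, crops included, and the job is handed in when it is done.

```bash
ls; mkdir -p pics; python3 - <<'E'
from plant import r,cams
import cv2,numpy as np,json
s=r.get_state();print({k:np.round(v,3).tolist() for k,v in s.items()})
a={}
for n in("scene","side"):
    d=cams.snapshot(n);cv2.imwrite(f"pics/{n}0.png",d["img"][:,:,::-1]);a[n]=[d["camera_matrix"],d["camera_from_world"]]
    print(n,np.round(d["camera_matrix"],1).tolist(),np.round(d["camera_from_world"],3).tolist(),d.keys())
np.save("cal.npy",a,allow_pickle=True)
E
```

```text
pics
{'clock': 0.0, 'q': [-1.137, 0.69, -0.194, 1.566, 0.157, 0.902, -0.215], 'qd': [0.0, 0.001, -0.001, -0.001, -0.002, -0.0, 0.0], 'joint_torque': [0.001, -52.756, -1.267, -15.344, -0.053, 0.006, 0.0], 'tool_pos': [0.243, 0.575, 0.238], 'eef_rot': [0.199, 0.98, -0.001, -0.0], 'contact_force': [-0.222, 0.121, 0.763], 'moment': [0.002, 0.027, 0.033], 'finger_force': 0.0, 'opening': 0.998}
scene [[363.8, 0.0, 320.7], [0.0, 363.8, 198.5], [0.0, 0.0, 1.0]] [[0.54, -0.842, 0.022, -0.338], [0.374, 0.263, 0.889, -0.259], [-0.754, -0.471, 0.457, -0.618], [0.0, 0.0, 0.0, 1.0]] dict_keys(['img', 'camera_matrix', 'camera_from_world'])
side [[450.8, 0.0, 326.2], [0.0, 450.8, 212.5], [0.0, 0.0, 1.0]] [[-0.908, -0.42, -0.015, 0.472], [0.272, -0.614, 0.741, -0.276], [-0.32, 0.669, 0.671, -1.044], [0.0, 0.0, 0.0, 1.0]] dict_keys(['img', 'camera_matrix', 'camera_from_world'])
```

View pics/scene0.png

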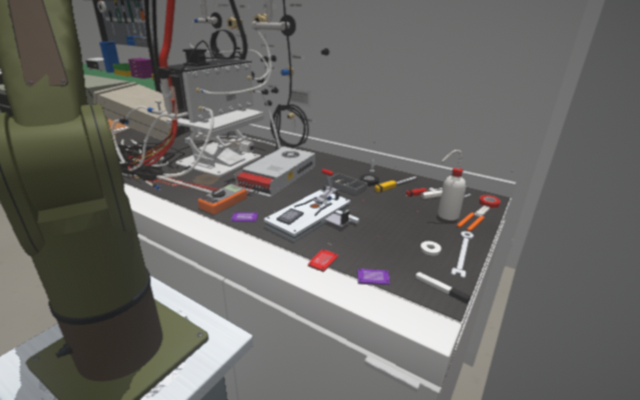

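View pics/side0.png

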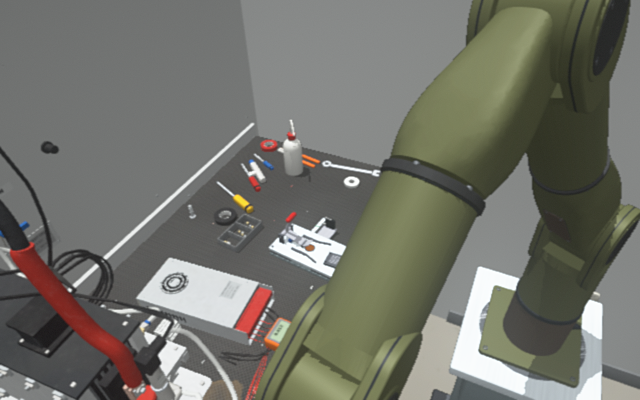

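```bash
python3 - <<'E'
import cv2,numpy as np
a=cv2.imread("pics/scene0.png")[180:245,255:365];b=cv2.imread("pics/side0.png")[205:285,262:350]
A=cv2.resize(a,None,fx=5,fy=5,interpolation=2);B=cv2.resize(b,None,fx=3,fy=3,interpolation=2)
A=cv2.resize(a,(770,455),interpolation=2)
cv2.imwrite("pics/c1.png",A)
E
```

```text
(no output)
```

View pics/c1.png

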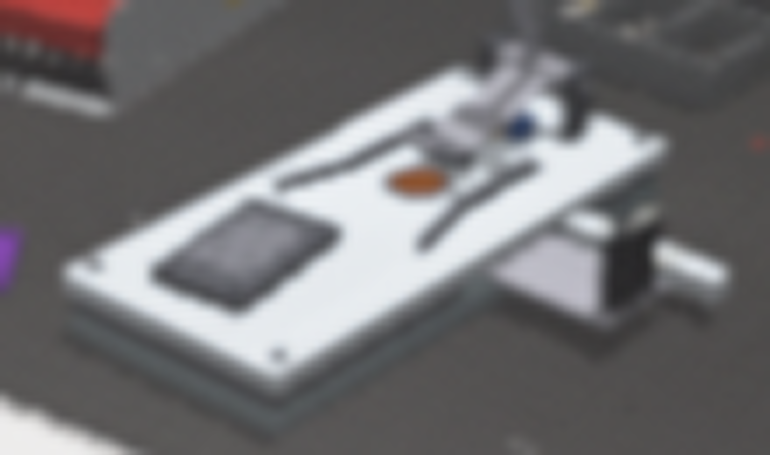

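The stage is the white plate at scene (264–350, 190–234). The dark coupon is on the apron at (289,215). The purple plates at (244,216) and (373,276) and the red one at (322,260) are look-alikes. The lever's red bar is at about (327,172).

```bash
cat > h.py <<'E'
import numpy as np
from scipy.optimize import least_squares
from scipy.spatial.transform import Rotation as R
a=np.load("cal.npy",allow_pickle=True).item() if 0 else None
try: a=np.load("cal.npy",allow_pickle=True).item()
except Exception: a=None
def proj(K,T,P):
    c=np.c_[P,np.ones(len(P))]@np.asarray(T).T
    p=np.c_[c[:,0],-c[:,1],-c[:,2]]@np.asarray(K).T
    return p[:,:2]/p[:,2:]
def ray(K,T,uv,z):
    T=np.asarray(T);o=-T[:3,:3].T@T[:3,3]
    d=np.linalg.solve(np.asarray(K),[uv[0],uv[1],1]);d=T[:3,:3].T@(d*[1,-1,-1])
    return o+d*(z-o[2])/d[2]
def place(p,P):
    c,s=np.cos(p[2]),np.sin(p[2]);P=np.asarray(P,float)
    return np.c_[p[0]+c*P[:,0]-s*P[:,1],p[1]+s*P[:,0]+c*P[:,1],P[:,2]]
def fit(K,T,P,uv,x0):
    s=least_squares(lambda p:(proj(K,T,place(p,P))-uv).ravel(),x0)
    return s.x,np.abs(s.fun).max()
def shift(q,d): return R.from_quat(q).inv().apply(d)*1000
E
python3 - <<'E'
from h import *
K,T=a["scene"]
c=lambda l:np.array(l)/7.+[255,180]
P=[[-.125,.055,.03],[-.125,-.055,.03],[.115,-.055,.03],[.115,.055,.03],[.018,0,.03]]
uv=c([[65,275],[285,380],[665,145],[455,68],[418,182]])
g=ray(K,T,uv[4],.03);print(g)
p,e=fit(K,T,np.array(P),uv,[g[0],g[1],0.]);print(p,np.degrees(p[2]),e)
uc=c([[152,270],[238,310],[342,235],[250,198]])
C=[[-.034,.022,.038],[-.034,-.022,.038],[.034,-.022,.038],[.034,.022,.038]]
g=ray(K,T,uc.mean(0),.038)
q,e=fit(K,T,np.array(C),uc,[g[0],g[1],p[2]]);print(q,np.degrees(q[2]-p[2]),e)
d=R.from_euler('z',-p[2]).apply(np.r_[q[:2]-p[:2],0]);print("coupon in stage",d)
for n,P in dict(lever=[.095,0,.116],guide=[.012,0,.03],lip=[.016,0,.051],lip2=[.018,0,.051]).items():
    w=place(p,[P]);print(n,w,[proj(*a[k],w).round(0) for k in a])
for n,u,z in(("reel",(430,247),.013),("marker",(440,285),.016),("mm",(222,197),.03)):print(n,ray(K,T,u,z))
E
```

```text
[ 0.57367458 -0.01301103  0.03      ]
[ 0.55384811 -0.01218384 -0.09311241] -5.334948074151327 0.5997312453695827
[0.47783127 0.00138609 0.01593919] 6.248196612178813 1.0804191302759705
coupon in stage [-0.07694925  0.00644326  0.        ]
lever [[ 0.64843658 -0.02101674  0.116     ]] [array([[332., 170.]]), array([[285., 213.]])]
guide [[ 0.56579612 -0.01329957  0.03      ]] [array([[313., 207.]]), array([[313., 247.]])]
lip [[ 0.5697788  -0.01367148  0.051     ]] [array([[314., 200.]]), array([[311., 241.]])]
lip2 [[ 0.57177013 -0.01385744  0.051     ]] [array([[315., 200.]]), array([[311., 240.]])]
reel [ 0.58605032 -0.34413027  0.013     ]
marker [ 0.45579142 -0.40643582  0.016     ]
mm [0.46382319 0.24063701 0.03      ]
```

```bash
python3 -m pendant '[[1,[0,0,0],[0,0,-8.85]],[1,[0,0,0],[0,0,-8.85]],[1,[-26,-46,-5],[0,0,0]],[1,[-26,-46,-5],[0,0,0]],[1,[-26,-46,-5],[0,0,0]],[1,[-26,-46,-5],[0,0,0]],[1,[-26,-46,-5],[0,0,0]],[1,[-26,-46,-5],[0,0,0]]]' 10; python3 -m pendant '[[1,[-24,-46,0],[0,0,0]],[1,[-24,-46,0],[0,0,0]],[1,[-24,-46,0],[0,0,0]],[1,[-24,-46,0],[0,0,0]],[1,[-24,-46,0],[0,0,0]],[1,[-24,-46,0],[0,0,0]],[1,[0,0,0],[0,0,0]]]'
cat > w.py <<'E'
import sys,cv2
from h import *
from plant import r,cams
def wcam():
    s=r.get_state();d=cams.snapshot("wrist")
    M=np.eye(4);M[:3,:3]=R.from_quat(s["eef_rot"]).as_matrix();M[:3,3]=s["tool_pos"]
    T=np.linalg.inv(M@np.asarray(d["tool_from_camera"]))
    return s,d,np.asarray(d["camera_matrix"]),T
if __name__=="__main__":
    s,d,K,T=wcam();n=sys.argv[1];cv2.imwrite(f"pics/{n}.png",d["img"][:,:,::-1]);np.savez(f"{n}.npz",K=K,T=T)
    print(s["clock"],np.round(s["tool_pos"],4),np.round(s["eef_rot"],4),np.round(s["q"],2),K.round(1).tolist(),np.round(d["tool_from_camera"],3).tolist())
E
python3 w.py w1
```

```text
clock: 1.1
tool_pos: [0.374, 0.2849, 0.2687]
eef_rot: [0.045, 0.999, -0.0, -0.0]
contact_force: [0.9, 0.3, 0.0]
opening: 0.115
finger_force: 0.0
clock: 1.98
tool_pos: [0.4927, -0.0062, 0.2681]
eef_rot: [0.05, 0.999, -0.001, -0.0]
contact_force: [-1.5, 0.7, 0.1]
opening: 0.008
finger_force: 0.0
1.975 [ 0.4927 -0.0062  0.2681] [ 4.980e-02  9.988e-01 -1.100e-03 -1.000e-04] [ 0.14  0.49 -0.34  1.91  0.23  0.78  1.15] [[294.3, 0.0, 318.9], [0.0, 294.3, 199.8], [0.0, 0.0, 1.0]] [[0.001, 0.957, 0.289, 0.075], [1.0, -0.001, -0.001, -0.0], [-0.001, 0.289, -0.957, -0.145], [0.0, 0.0, 0.0, 1.0]]
```

View pics/w1.png

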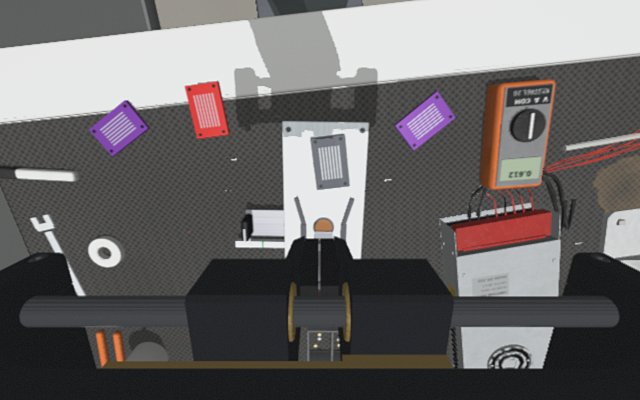

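Wrist view: the stage runs from (283,123)–(368,123) downward, with the coupon at (329,162), port at (323,226), shutter tab at (246,228), reel at (105,252) and marker at (40,175). I'll take a close crop of it.

```bash
python3 - <<'E'
import cv2
a=cv2.imread("pics/w1.png")[110:260,230:380];cv2.imwrite("pics/w1c.png",cv2.resize(a,(600,600),interpolation=2))
E
```

```text
(no output)
```

View pics/w1c.png

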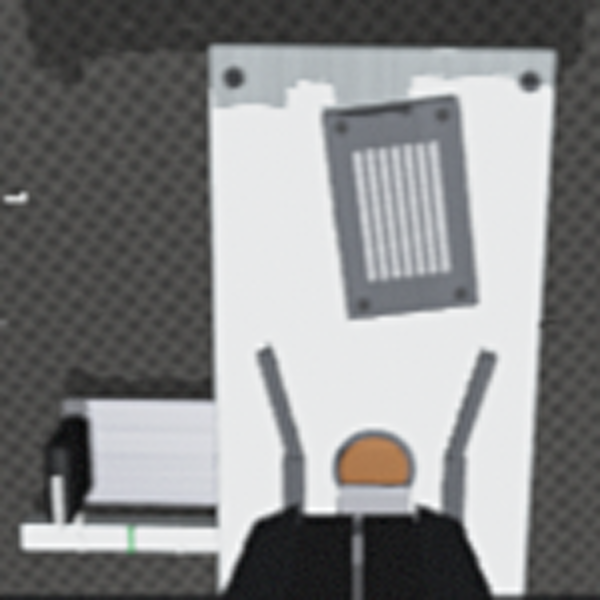

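```bash
python3 - <<'E'
from h import *
z=np.load("w1.npz");K,T=z["K"],z["T"]
c=lambda l:np.array(l)/4.+[230,110]
P=[[-.125,-.055,.03],[-.125,.055,.03],[-.026,-.0355,.035],[-.026,.0355,.035],[.012,-.0255,.035],[.012,.0255,.035]]
uv=c([[210,45],[554,50],[265,348],[488,352],[293,453],[457,453]])
p,e=fit(K,T,np.array(P),uv,[.55,-.01,-.09]);print("stage",p.round(4),np.degrees(p[2]),e);np.save("stage.npy",p)
print((proj(K,T,place(p,P))-uv).round(1).tolist())
C=np.array([[-.034,-.022,.038],[-.034,.022,.038],[.034,.022,.038],[.034,-.022,.038]])
q,e=fit(K,T,C,c([[323,110],[456,96],[478,303],[349,319]]),[.478,0,0]);print("coupon",q.round(4),e)
inv=lambda w:(R.from_euler('z',-p[2]).apply(np.r_[w[:2]-p[:2],0])*1000).round(1)
print("coupon in stage",inv(q),np.degrees(q[2]-p[2]))
for n,u,h in(("tabL top",(48,440),.05),("tabL bot",(48,520),.05),("tabtopfar",(66,415),.05),("tab R",(88,520),.05),("tab R",(88,410),.05),("lip",(375,487),.051),("lipL",(337,487),.051),("lipR",(412,487),.051)):print(n,inv(ray(K,T,c(u),h)))
for n,l in dict(lev=[.073,0,.116],bh=[.04,0,.15]).items():print(n,place(p,[l]))
import plant;s=plant.r.get_state();print("tool stage",inv(s["tool_pos"]),"yaw err",np.degrees(np.arctan2(*R.from_quat(s["eef_rot"]).as_matrix()[:2,1]))+0, np.degrees(p[2]))
E
```

```text
stage [ 0.5556 -0.0061 -0.1116] -6.3944156374697805 2.063223095087494
[[-0.6, -0.7], [0.7, -0.8], [1.4, 0.3], [-1.3, -0.1], [1.9, 0.6], [-2.1, 1.0]]
coupon [0.4829 0.0092 0.0233] 0.9205996002771712
coupon in stage [-74.    7.1   0. ] 7.73103268400323
tabL top [   1.8 -108.1    0. ]
tabL bot [  30.5 -109.9    0. ]
tabtopfar [  -7.  -101.6    0. ]
tab R [ 30.4 -96.4   0. ]
tab R [ -8.9 -94.3   0. ]
lip [16.7 -0.1  0. ]
lipL [ 16.8 -12.7   0. ]
lipR [16.5 12.2  0. ]
lev [[ 0.62816791 -0.014195    0.116     ]]
bh [[ 0.59537321 -0.01051972  0.15      ]]
tool stage [-63.6  -4.2   0. ] yaw err 5.465057938691028 -6.3944156374697805
```

```bash
cat > st.py <<'E'
from h import *
from plant import r
import sys
p=np.load("stage.npy");s=r.get_state()
inv=lambda w:(R.from_euler('z',-p[2]).apply(np.r_[w[:2]-p[:2],w[2]])*1000).round(1)
f=R.from_euler('z',-p[2]).apply(s["contact_force"]).round(1)
m=R.from_quat(s["eef_rot"]).as_matrix()
print("t %.2f"%s["clock"],"stage mm",inv(s["tool_pos"]),"F",f,"yaw err %.2f"%(np.degrees(np.arctan2(-m[0,1],m[1,1])-p[2])),"op %.2f"%s["opening"])
E
python3 -m pendant '[[1,[-50,4,0],[0,0,0.9]],[1,[-52,0,0],[0,0,0]],[1,[0,0,50],[0,0,0]],[1,[0,0,50],[0,0,0]],[1,[0,0,50],[0,0,0]],[1,[0,0,0],[0,0,0]]]'; python3 st.py
```

```text
clock: 2.78
tool_pos: [0.5904, -0.0055, 0.1156]
eef_rot: [0.052, 0.999, -0.0, -0.004]
contact_force: [0.1, -0.4, -0.8]
opening: 0.006
finger_force: 0.0
t 2.77 stage mm [ 34.5   4.5 115.6] F [ 0.1 -0.4 -0.8] yaw err 0.46 op 0.01
```

```bash
python3 -m pendant '[[1,[0,-4.5,11],[0,0,0.4]],[1,[-10,0,0],[0,0,0]],[1,[-8,0,0],[0,0,0]],[1,[-5,0,0],[0,0,0]],[1,[0,0,0],[0,0,0]]]'; python3 st.py;  python3 -m pendant '[[1,[-5,0,0],[0,0,0]],[1,[-5,0,0],[0,0,0]]]';python3 st.py
```

```text
clock: 3.4
tool_pos: [0.6145, -0.0142, 0.1084]
eef_rot: [0.057, 0.998, -0.0, -0.002]
contact_force: [-6.4, 1.2, 3.1]
opening: 0.009
finger_force: 3.1
t 3.40 stage mm [ 59.5  -1.5 108.4] F [-6.5  0.5  3.1] yaw err -0.12 op 0.01
clock: 3.65
tool_pos: [0.6252, -0.0153, 0.1085]
eef_rot: [0.057, 0.998, -0.0, -0.001]
contact_force: [-3.6, 0.2, 2.9]
opening: 0.005
finger_force: 1.7
t 3.65 stage mm [ 70.2  -1.5 108.5] F [-3.6 -0.2  2.9] yaw err -0.11 op 0.00
```

```bash
python3 -m pendant '[[1,[-5,0,2],[0,0,0]],[1,[-5,0,0],[0,0,0]],[1,[-5,0,0],[0,0,0]],[1,[-4,0,0],[0,0,0]],[1,[0,0,0],[0,0,0]],[1,[0,0,0],[0,0,0]]]'; python3 st.py; python3 - <<'E'
from plant import cams
import cv2
d=cams.snapshot("side")["img"][:,:,::-1][170:320,220:380];e=cams.snapshot("scene")["img"][:,:,::-1][140:260,240:400]
import numpy as np
f=lambda i:cv2.resize(i,None,fx=2.5,fy=2.5,interpolation=2)
D=f(d);E=f(e);E=cv2.copyMakeBorder(E,0,D.shape[0]-E.shape[0],0,0,0)
cv2.imwrite("pics/s2.png",np.hstack([D,E]))
E
```

```text
clock: 4.4
tool_pos: [0.6449, -0.0176, 0.1057]
eef_rot: [0.057, 0.998, 0.0, -0.0]
contact_force: [-0.1, 0.1, -0.1]
opening: 0.007
finger_force: 0.0
t 4.40 stage mm [ 90.   -1.5 105.7] F [-0.1  0.1 -0.1] yaw err -0.11 op 0.01
```

View pics/s2.png

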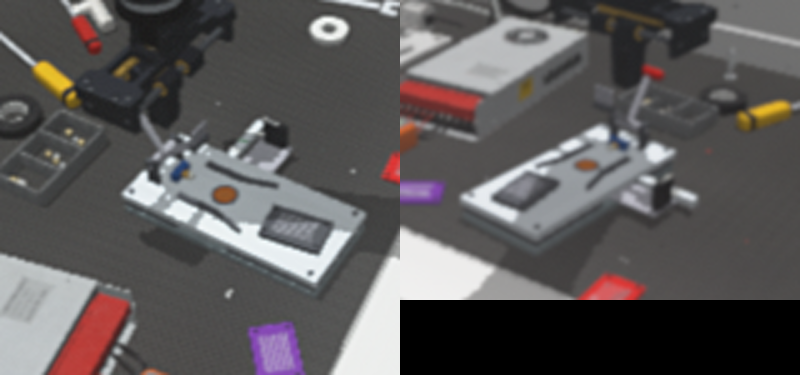

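The clip is up: the lip stands at (605,95) and the red bar is beyond the fingers, with no force on the tool. Next I'll grip the rear of the coupon.

```bash
python3 -m pendant '[[1,[0,0,-60],[0,0,0]],[1,[0,0,-60],[0,0,0]],[-0.5,[62,2,0],[0,0,0]],[-0.5,[62,2,0],[0,0,0]],[-0.5,[62,1.6,20],[0,0,0]],[-0.5,[0,0,55],[0,0,-7.8]],[-0.5,[0,0,55],[0,0,0]],[-0.5,[0,0,40],[0,0,0]]]'; python3 -m pendant '[[-0.5,[0,0,0],[0,0,0]],[-0.5,[0,0,0],[0,0,0]]]'; python3 st.py; python3 w.py w2 | tail -c 10;  python3 - <<'E'
from h import *
z=np.load("w2.npz");p=np.load("stage.npy")
C=[[-.034,-.022,.038],[-.034,.022,.038],[.034,.022,.038],[.034,-.022,.038]]
print(proj(z["K"],z["T"],place([.4829,.0092,.0233],C)).round())
E
```

```text
clock: 5.5
tool_pos: [0.4631, 0.0088, 0.0551]
eef_rot: [-0.012, 1.0, 0.0, -0.0]
contact_force: [-0.0, -0.3, -0.6]
opening: 0.658
finger_force: 0.0
clock: 5.75
tool_pos: [0.4639, 0.0088, 0.0576]
eef_rot: [-0.011, 1.0, 0.0, 0.001]
contact_force: [0.2, 0.1, -0.2]
opening: 0.747
finger_force: 0.0
t 5.75 stage mm [-92.8   4.5  57.6] F [ 0.2  0.2 -0.2] yaw err 7.69 op 0.75
.0, 1.0]]
[[282. 216.]
 [356. 216.]
 [352. 312.]
 [286. 312.]]
```

View pics/w2.png

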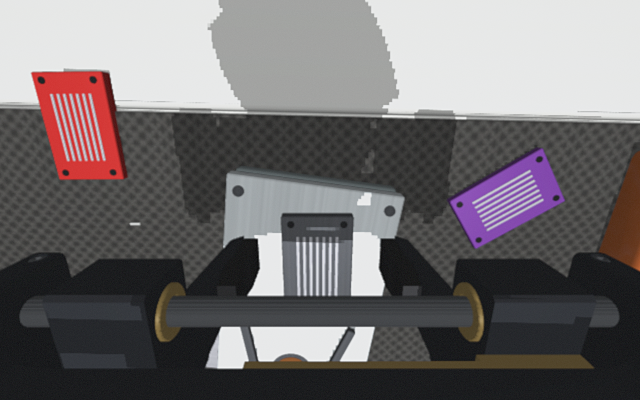

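The coupon's rear edge is at (282–353, 214), matching the prediction and lying squarely between the fingers. I'll descend and grip.

```bash
python3 -m pendant '[[-0.5,[3,0,15],[0,0,0]],[-0.5,[0,0,10],[0,0,0]],[-0.5,[0,0,0],[0,0,0]]]' 8; python3 st.py; python3 -m pendant '[[1,[0,0,0],[0,0,0]],[1,[0,0,0],[0,0,0]],[1,[0,0,0],[0,0,0]],[1,[0,0,0],[0,0,0]],[1,[0,0,0],[0,0,0]]]' 8; python3 st.py
```

```text
clock: 6.18
tool_pos: [0.4607, 0.0086, 0.0319]
eef_rot: [-0.011, 1.0, 0.0, 0.0]
contact_force: [-0.1, -0.3, -0.3]
opening: 0.751
finger_force: 0.0
t 6.17 stage mm [-95.9   4.   31.9] F [-0.  -0.3 -0.3] yaw err 7.68 op 0.75
clock: 6.8
tool_pos: [0.4605, 0.0084, 0.0318]
eef_rot: [-0.011, 1.0, -0.0, 0.0]
contact_force: [-0.5, -0.4, 6.0]
opening: 0.496
finger_force: 8.0
t 6.80 stage mm [-96.1   3.8  31.8] F [-0.5 -0.5  6. ] yaw err 7.68 op 0.50
```

```bash
python3 -m pendant '[[1,[0,0,-1],[0,0,7.7]],[1,[0,-3.8,0],[0,0,0]],[1,[-15,0,0],[0,0,0]],[1,[-15,0,0],[0,0,0]],[1,[-10,0,0],[0,0,0]],[1,[0,0,0],[0,0,0]]]' 8; python3 st.py; python3 w.py w3 | tail -c 5;  python3 - <<'E'
import cv2
from h import *
z=np.load("w3.npz");p=np.load("stage.npy")
C=np.array([[-.034,-.022,.038],[-.034,.022,.038],[.034,.022,.038],[.034,-.022,.038]])
C[:,0]+=-.056+.022
print(proj(z["K"],z["T"],place(p,C)).round())
print(proj(z["K"],z["T"],place(p,[[-.125,-.055,.03],[-.125,.055,.03],[-.026,-.034,.035],[-.026,.034,.035]])).round())
E
```

```text
clock: 7.55
tool_pos: [0.5002, 0.0, 0.0324]
eef_rot: [0.056, 0.998, 0.0, 0.0]
contact_force: [0.3, -0.1, -0.5]
opening: 0.501
finger_force: 8.0
t 7.55 stage mm [-55.7  -0.1  32.4] F [ 0.3 -0.  -0.5] yaw err 0.00 op 0.50
.0]]
[[277. 237.]
 [362. 237.]
 [357. 345.]
 [282. 345.]]
[[206. 122.]
 [433. 123.]
 [259. 303.]
 [379. 303.]]
```

View pics/w3.png

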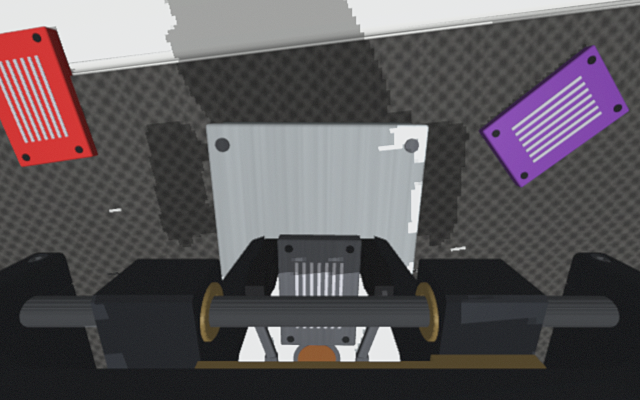

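The coupon's rear edge is at (279–360, 236), centred on the stage corners (207,126) and (428,125) to about 1 mm. I'll advance into the rail mouth, release, and push from behind.

```bash
python3 -m pendant '[[1,[-6,-0.7,0],[0,0,0]],[1,[-6,0,0],[0,0,0]],[1,[-4,0,0],[0,0,0]],[1,[0,0,0],[0,0,0]]]' 8; python3 st.py; python3 -m pendant '[[-0.2,[0,0,0],[0,0,0]],[-0.2,[0,0,0],[0,0,0]],[-0.2,[0,0,-35],[0,0,0]],[1,[50,0,0],[0,0,0]],[1,[0,0,0],[0,0,0]],[1,[0,0,0],[0,0,0]],[1,[0,0,0],[0,0,0]]]'; python3 st.py
```

```text
clock: 8.1
tool_pos: [0.516, -0.0022, 0.0325]
eef_rot: [0.056, 0.998, 0.0, 0.0]
contact_force: [-0.6, -1.1, -1.7]
opening: 0.495
finger_force: 8.0
t 8.10 stage mm [-39.8  -0.5  32.5] F [-0.4 -1.2 -1.7] yaw err -0.02 op 0.50
clock: 8.98
tool_pos: [0.4673, 0.0035, 0.0674]
eef_rot: [0.056, 0.998, 0.0, 0.001]
contact_force: [-0.2, 0.1, -0.5]
opening: 0.166
finger_force: 0.0
t 8.97 stage mm [-88.9  -0.3  67.4] F [-0.2  0.  -0.5] yaw err -0.03 op 0.17
```

```bash
python3 -m pendant '[[1,[0,0,34],[0,0,0]],[1,[0,0,0],[0,0,0]],[1,[-12,0,0],[0,0,0]],[1,[-10,0,0],[0,0,0]],[1,[-5,0,0],[0,0,0]],[1,[-5,0,0],[0,0,0]],[1,[-5,0,0],[0,0,0]],[1,[0,0,0],[0,0,0]]]'; python3 st.py; python3 -m pendant '[[1,[-4,0,0],[0,0,0]],[1,[-4,0,0],[0,0,0]],[1,[-4,0,0],[0,0,0]],[1,[-4,0,0],[0,0,0]]]'; python3 st.py
```

```text
clock: 9.98
tool_pos: [0.5031, -0.0007, 0.0336]
eef_rot: [0.056, 0.998, 0.0, 0.0]
contact_force: [0.1, -0.5, -0.8]
opening: 0.002
finger_force: 0.0
t 9.97 stage mm [-52.8  -0.6  33.6] F [ 0.2 -0.5 -0.8] yaw err -0.03 op 0.00
clock: 10.48
tool_pos: [0.5188, -0.0025, 0.0335]
eef_rot: [0.056, 0.998, 0.0, 0.0]
contact_force: [-1.9, 0.6, -0.3]
opening: 0.005
finger_force: 0.7
t 10.47 stage mm [-36.9  -0.6  33.5] F [-1.9  0.4 -0.3] yaw err -0.01 op 0.00
```

```bash
for i in 1 2; do python3 -m pendant '[[1,[-2,0,0],[0,0,0]],[1,[-2,0,0],[0,0,0]],[1,[0,0,0],[0,0,0]]]'>/dev/null; python3 st.py; done; for i in 1 2 3 ; do python3 -m pendant '[[1,[-1,0,0],[0,0,0]],[1,[-1,0,0],[0,0,0]],[1,[0,0,0],[0,0,0]]]'>/dev/null; python3 st.py; done
```

```text
t 10.85 stage mm [-33.   -0.6  33.5] F [-1.2 -0.2 -0.5] yaw err -0.02 op 0.00
t 11.22 stage mm [-28.9  -0.6  33.5] F [-0.3 -0.1 -0.9] yaw err -0.02 op 0.00
t 11.60 stage mm [-27.2  -0.6  33.5] F [-1.8  0.3 -0.5] yaw err -0.01 op -0.00
t 11.97 stage mm [-25.1  -0.6  33.5] F [-1.2  0.4 -0.5] yaw err -0.01 op 0.00
t 12.35 stage mm [-23.1  -0.5  33.5] F [-1.5 -0.3  1. ] yaw err -0.01 op 0.00
```

```bash
python3 -m pendant '[[1,[-1,0,0],[0,0,0]],[1,[-1,0,0],[0,0,0]],[1,[0,0,0],[0,0,0]]]'>/dev/null; python3 st.py;python3 -m pendant '[[1,[-1,0,0],[0,0,0]],[1,[0,0,0],[0,0,0]]]'>/dev/null; python3 st.py;python3 -m pendant '[[1,[-1,0,0],[0,0,0]],[1,[0,0,0],[0,0,0]]]'>/dev/null; python3 st.py
```

```text
t 12.72 stage mm [-21.1  -0.5  33.5] F [-1.3  0.3  1. ] yaw err -0.02 op 0.01
t 12.97 stage mm [-20.2  -0.6  33.5] F [-0.7 -0.6  0.6] yaw err -0.02 op 0.00
t 13.22 stage mm [-19.2  -0.5  33.5] F [-1.  -0.2  0.3] yaw err -0.02 op 0.00
```

```bash
python3 -m pendant '[[1,[-1,0,0],[0,0,0]],[1,[0,0,0],[0,0,0]]]'>/dev/null; python3 st.py;python3 -m pendant '[[1,[-1,0,0],[0,0,0]],[1,[0,0,0],[0,0,0]]]'>/dev/null; python3 st.py; python3 -m pendant '[[1,[-1,0,0],[0,0,0]],[1,[0,0,0],[0,0,0]]]'>/dev/null; python3 st.py
```

```text
t 13.47 stage mm [-18.2  -0.6  33.5] F [-1.4 -0.   0.7] yaw err -0.01 op 0.00
t 13.72 stage mm [-17.5  -0.6  33.5] F [-1.7 -0.4  2.2] yaw err -0.01 op 0.01
t 13.97 stage mm [-16.3  -0.6  33.5] F [-2.  -0.3  1.2] yaw err -0.01 op 0.00
```

```bash
python3 -m pendant '[[1,[-1,0,0],[0,0,0]],[1,[0,0,0],[0,0,0]]]'>/dev/null; python3 st.py;python3 -m pendant '[[1,[-1,0,0],[0,0,0]],[1,[0,0,0],[0,0,0]]]'>/dev/null; python3 st.py
```

```text
t 14.22 stage mm [-15.1  -0.6  33.5] F [-2.8 -0.4  1.1] yaw err -0.02 op 0.00
t 14.47 stage mm [-14.1  -0.6  33.5] F [-1.1 -0.   0.9] yaw err -0.02 op 0.00
```

```bash
python3 -m pendant '[[1,[-1,0,0],[0,0,0]],[1,[0,0,0],[0,0,0]]]'>/dev/null; python3 st.py;python3 -m pendant '[[1,[-1,0,0],[0,0,0]],[1,[0,0,0],[0,0,0]]]'>/dev/null; python3 st.py
```

```text
t 14.72 stage mm [-13.9  -0.6  33.5] F [-4.3 -1.1  2.3] yaw err -0.01 op 0.00
t 14.97 stage mm [-13.7  -0.7  33.4] F [-5.5  0.8  3.2] yaw err 0.00 op 0.01
```

```bash
python3 -m pendant '[[1,[-1,0,0],[0,0,0]],[1,[0,0,0],[0,0,0]]]'>/dev/null; python3 st.py
```

```text
t 15.22 stage mm [-13.6  -0.7  33.4] F [-7.2 -0.4  5.1] yaw err 0.02 op 0.01
```

The coupon is solid against the stop: motion ended at TCP x ≈ −13.7, 7 N, which puts the coupon centre at about 29 mm. I'll back off and go to the raised lip.

```bash
python3 -m pendant '[[1,[5,0,0],[0,0,0]],[1,[30,0,0],[0,0,0]],[1,[0,0,-60],[0,0,0]],[1,[0,0,-60],[0,0,0]],[1,[0,0,-55],[0,0,0]],[1,[-50,0.6,0],[0,0,0]],[1,[-50,0,0],[0,0,0]],[1,[-25,0,0],[0,0,0]]]'; python3 -m pendant '[[1,[0,0,0],[0,0,0]]]'; python3 st.py
```

```text
clock: 16.23
tool_pos: [0.6377, -0.0158, 0.2092]
eef_rot: [0.057, 0.998, 0.0, 0.003]
contact_force: [-0.5, 0.7, 0.5]
opening: 0.006
finger_force: 0.0
clock: 16.35
tool_pos: [0.6362, -0.0153, 0.2084]
eef_rot: [0.057, 0.998, 0.0, 0.002]
contact_force: [0.3, -0.6, -0.8]
opening: 0.008
finger_force: 0.0
t 16.35 stage mm [ 8.110e+01 -2.000e-01  2.084e+02] F [ 0.4 -0.6 -0.8] yaw err -0.11 op 0.01
```

```bash
python3 -m pendant '[[1,[0,0,50],[0,0,0]],[1,[0,0,46],[0,0,0]],[1,[0,0,0],[0,0,0]]]'>/dev/null; python3 st.py; python3 -m pendant '[[1,[8,0,0],[0,0,0]],[1,[4,0,0],[0,0,0]],[1,[0,0,0],[0,0,0]]]'>/dev/null; python3 st.py; python3 -m pendant '[[1,[3,0,0],[0,0,0]],[1,[3,0,0],[0,0,0]],[1,[0,0,0],[0,0,0]]]'>/dev/null; python3 st.py
```

```text
t 16.73 stage mm [ 75.3  -0.6 109.7] F [-0.2  0.5  1.2] yaw err 0.03 op 0.00
t 17.10 stage mm [ 67.1   0.2 114.2] F [-0.1  0.3  0.9] yaw err 0.00 op 0.01
t 17.48 stage mm [ 60.4   0.  112.5] F [ 0.2  0.1 -0.6] yaw err -0.00 op 0.01
```

```bash
python3 -m pendant '[[1,[0,0,4],[0,0,0]],[1,[0,0,0],[0,0,0]]]'>/dev/null; python3 st.py; python3 -m pendant '[[1,[2,0,2],[0,0,0]],[1,[2,0,2],[0,0,0]],[1,[0,0,0],[0,0,0]]]'>/dev/null; python3 st.py
```

```text
t 17.73 stage mm [ 6.05e+01 -1.00e-01  1.08e+02] F [1.  0.  0.4] yaw err -0.01 op 0.01
t 18.10 stage mm [ 58.5   0.2 105.2] F [ 5.7 -0.1  1.2] yaw err -0.02 op 0.01
```

```bash
python3 -m pendant '[[1,[2.5,0,3],[0,0,0]],[1,[2.5,0,3],[0,0,0]],[1,[3,0,4],[0,0,0]],[1,[2.6,0,3.7],[0,0,0]]]'>/dev/null; python3 st.py; python3 -m pendant '[[1,[2.3,0,4.2],[0,0,0]],[1,[2.2,0,4.2],[0,0,0]],[1,[0,0,0],[0,0,0]]]'>/dev/null; python3 st.py
```

```text
t 18.60 stage mm [46.3  0.2 90.6] F [6.  0.5 1.2] yaw err -0.01 op 0.01
t 18.98 stage mm [41.5  0.2 81.7] F [ 4.8 -0.6  0.2] yaw err 0.00 op 0.00
```

```bash
python3 -m pendant '[[1,[1.6,0,4.5],[0,0,0]],[1,[1.6,0,4.5],[0,0,0]],[1,[0,0,0],[0,0,0]]]'>/dev/null; python3 st.py;  python3 -m pendant '[[1,[1,0,4.5],[0,0,0]],[1,[1,0,4.5],[0,0,0]],[1,[0,0,0],[0,0,0]]]'>/dev/null; python3 st.py
```

```text
t 19.35 stage mm [35.  -0.6 72. ] F [ 0.6 -0.4  0.2] yaw err 0.01 op 0.00
t 19.73 stage mm [35.6 -0.1 63.9] F [-0.1  0.1 -0.3] yaw err -0.00 op 0.00
```

```bash
python3 -m pendant '[[1,[0,0,-40],[0,0,0]],[1,[0,0,-60],[0,0,0]],[1,[10,-50,0],[0,0,0]],[1,[10,-50,0],[0,0,0]],[1,[3,-50,0],[0,0,0]],[1,[0,-30,0],[0,0,0]],[1,[0,0,0],[0,0,0]]]'; python3 st.py; python3 - <<'E'
from h import *
from plant import cams
import cv2
p=np.load("stage.npy")
f=lambda i,k:cv2.resize(i,None,fx=k,fy=k,interpolation=2)
d=cams.snapshot("side");e=cams.snapshot("scene");D=d["img"][:,:,::-1][195:285,265:365];E=e["img"][:,:,::-1][155:245,265:365]
cv2.imwrite("pics/s3.png",np.hstack([f(D,4),f(E,4)]))
for n,P in dict(lip=[.016,0,.051],lever=[.073,0,.116],tab=[.017,-.109,.038],crear=[-.005,0,.038]).items():
    w=place(p,[P]);print(n,((proj(d["camera_matrix"],d["camera_from_world"],w)-[265,195])*4).round(),((proj(e["camera_matrix"],e["camera_from_world"],w)-[265,155])*4+[400,0]).round())
E
```

```text
clock: 20.6
tool_pos: [0.5478, -0.1899, 0.1643]
eef_rot: [0.059, 0.998, -0.001, -0.0]
contact_force: [0.5, 0.2, -0.9]
opening: 0.006
finger_force: 0.0
t 20.60 stage mm [  12.7 -183.6  164.3] F [ 0.5  0.2 -0.9] yaw err -0.34 op 0.01
lip [[179. 188.]] [[591. 177.]]
lever [[102.  86.]] [[644.  68.]]
tab [[262. 104.]] [[717. 244.]]
crear [[206. 213.]] [[572. 204.]]
```

View pics/s3.png

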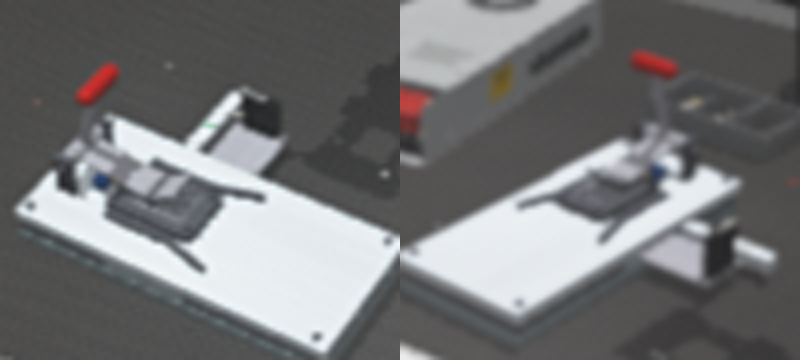

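The clip is down on the coupon, with the lip at (175,188) left and (610,172) right, and the coupon is between the rails. The tab is at (262,112) left and (720,248) right, as predicted. Now the shutter.

```bash
python3 -m pendant '[[1,[0,0,60],[0,0,0]],[1,[0,0,60],[0,0,0.3]],[1,[0,0,8],[0,0,0]],[1,[0,20,0],[0,0,0]],[1,[0,20,0],[0,0,0]],[1,[0,0,0],[0,0,0]]]'>/dev/null; python3 st.py; python3 -m pendant '[[1,[0,5,0],[0,0,0]],[1,[0,4,0],[0,0,0]],[1,[0,0,0],[0,0,0]]]'>/dev/null; python3 st.py
```

```text
t 21.45 stage mm [  15.3 -136.5   38.5] F [ 0.4  0.2 -0.4] yaw err -0.04 op 0.00
t 21.82 stage mm [  13.7 -131.    36.6] F [ 0.6 -0.3  0.3] yaw err -0.31 op 0.01
```

```bash
python3 -m pendant '[[1,[0,3,0],[0,0,0]],[1,[0,2,0],[0,0,0]],[1,[0,0,0],[0,0,0]]]'>/dev/null; python3 st.py; python3 -m pendant '[[1,[0,2,0],[0,0,0]],[1,[0,0,0],[0,0,0]]]'>/dev/null; python3 st.py;  python3 -m pendant '[[1,[0,2,0],[0,0,0]],[1,[0,0,0],[0,0,0]]]'>/dev/null; python3 st.py
```

```text
t 22.20 stage mm [  13.6 -126.6   36.4] F [ 0.7 -1.5  0.5] yaw err -0.34 op 0.01
t 22.45 stage mm [  13.5 -125.4   36.4] F [ 0.1 -5.  -0.5] yaw err -0.37 op 0.01
t 22.70 stage mm [  13.5 -124.2   36.4] F [ 0.4 -6.2 -0.5] yaw err -0.41 op 0.01
```

```bash
python3 -m pendant '[[1,[0,2,0],[0,0,0]],[1,[0,0,0],[0,0,0]]]'>/dev/null; python3 st.py; python3 -m pendant '[[1,[0,2,0],[0,0,0]],[1,[0,0,0],[0,0,0]]]'>/dev/null; python3 st.py
```

```text
t 22.95 stage mm [  13.5 -123.    36.4] F [ 0.9 -8.3 -0.2] yaw err -0.44 op 0.00
t 23.20 stage mm [  13.5 -121.    36.4] F [ 0.2 -8.4  0.6] yaw err -0.44 op 0.01
```

```bash
python3 -m pendant '[[1,[0,1,0],[0,0,0]],[1,[0,0,0],[0,0,0]]]'>/dev/null; python3 st.py; python3 -m pendant '[[1,[0,1,0],[0,0,0]],[1,[0,0,0],[0,0,0]]]'>/dev/null; python3 st.py
```

```text
t 23.45 stage mm [  13.7 -116.3   36.4] F [0.  0.1 0.7] yaw err -0.31 op 0.01
t 23.70 stage mm [  13.8 -114.6   36.4] F [-0.6  0.  -0.4] yaw err -0.23 op 0.00
```

It clicked over, force gone. Back off and verify.

```bash
python3 -m pendant '[[1,[0,-30,0],[0,0,0]],[1,[0,-30,0],[0,0,0]],[1,[0,0,-60],[0,0,0]],[1,[0,0,-60],[0,0,0]],[1,[0,0,-40],[0,0,0]],[1,[0,0,0],[0,0,0]],[1,[0,0,0],[0,0,0]]]'>/dev/null; python3 st.py; python3 - <<'E'
from h import *
from plant import cams
import cv2
p=np.load("stage.npy")
f=lambda i,k:cv2.resize(i,None,fx=k,fy=k,interpolation=2)
d=cams.snapshot("side");e=cams.snapshot("scene");D=d["img"][:,:,::-1][195:285,265:365];E=e["img"][:,:,::-1][155:245,265:365]
cv2.imwrite("pics/s4.png",np.hstack([f(D,4),f(E,4)]))
for n,P in dict(tab0=[.017,-.109,.038],tab18=[.017,-.091,.038],tab36=[.017,-.073,.038]).items():
    w=place(p,[P]);print(n,((proj(d["camera_matrix"],d["camera_from_world"],w)-[265,195])*4).round(),((proj(e["camera_matrix"],e["camera_from_world"],w)-[265,155])*4+[400,0]).round())
E
```

```text
t 24.57 stage mm [  12.7 -175.7  195.8] F [ 0.3  0.3 -0.1] yaw err -0.29 op 0.00
tab0 [[262. 104.]] [[717. 244.]]
tab18 [[249. 120.]] [[696. 235.]]
tab36 [[235. 135.]] [[674. 226.]]
```

View pics/s4.png

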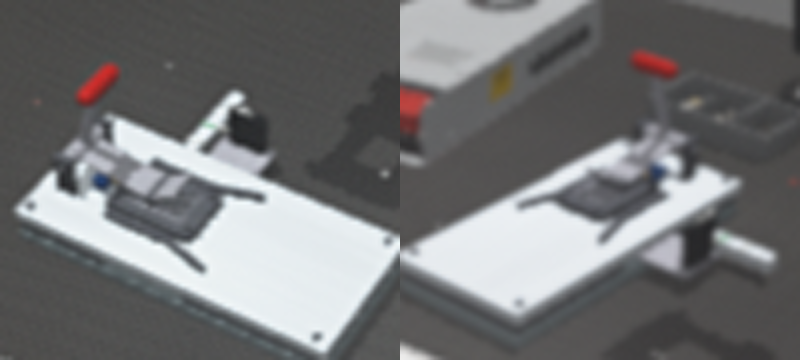

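The tab moved from (262,112) to (249,127) left and from (720,248) to (700,240) right, which matches the predicted 18 mm shift. The coupon and clip look unchanged, so I'm handing in.

```bash
python3 -c "
from plant import r
print(r.finish_job())"
```

```text
the job is handed in; nothing more can be done
None
```

Job handed in at about 25 s of the 66 s allowed: the coupon is home against the stop (pushed solid at about 7 N) and clipped, the final picture shows the shutter tab moved about 18 mm to its middle stop, and the arm stayed clear of the bystanders; no verdict came back.

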